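# Lay out the fired beads and look them over with the magnifier

### The arm

A 6-joint arm with a two-finger parallel gripper is mounted at the origin on the work surface. World frame = base frame: x ahead of the robot, y to its left, z up, the work surface at z = 0. Lengths are in mm, angles in degrees, forces in N, time in s.
With the tool pointing down it reaches from about 275 to 825 mm from the base axis. Payload 5.2 kg.
Tool frame: the origin (TCP) lies on the centre line of the jaws, within the pads' length; the fingertips stand tip_reach ahead of it and the grasp point (between the pads) lies 11 mm behind it (tip_reach is the distance from the TCP to the fingertips, in mm); z points along the fingers, y is the direction in which the jaws open and shut (so a half turn about z gives the same grasp; the last joint's range is limited). The gripper opens to 93 mm and grips with 3 to 60 N. Pads are 15 mm wide; open, the fingers measure 128 mm over their backs; the gripper's body (75 mm by 188 mm) begins 65 mm behind the grasp point.
Start: joints at [-78.942, 14.817, 87.949, -0, 77.235, -11.62], TCP at [212.071, -507.475, 226.653] pointing down, gripper open.
Joint ranges: [-179.93, 179.93], [-52.35, 119.4], [10.71, 147.94], [-69.91, 249.91], [12.55, 155.21], [-178.61, 178.61]. Speed limits (degrees/s): [147.25, 147.25, 180, 180, 180, 180].

### API

Orientations are given as [roll, pitch, yaw] about the fixed x, y, z axes, in that order (R = Rz(yaw) Ry(pitch) Rx(roll)).
In Python, from cell import read_state, capture, camera_model, finish_job, tip_reach gives the robot as it stands. The module is installed in compiled form; this text tells all that it offers.
- The arm moves only by the shell command python3 -m handwheel 'ROWS' [FORCE]. ROWS is text: rows parted by semicolons, each of 7 numbers parted by spaces: the turn, a rotation vector about the tool's x, y, z in degrees, then the shift along the tool's x, y, z in mm, then the closure, from -1 (fully open) to 1 (shut). A call has 1 to 20 rows; each row shifts and turns the commanded pose from where the row before left it, along the tool's axes as they then stand; what a row does not reach is not made up. A row lasts 1/10 s, in which the tool goes at most 50 mm and 8.59 degrees, less where a joint would pass 70% of its speed; a pose out of reach is approached as far as the arm can. A call with a gripper value outside its range is refused whole. The fingers move at their own pace and stop on an object; FORCE is the grip in N (left out, the last holds). Time passes only in rows, so rows that do not move let the fingers close. It gives the time, the measured TCP pose, the force and the opening at its end, in the units of the state.
- read_state(): the state, without advancing time (a new reading comes with each control period).
- capture(name): name is "scene" or "top" or "wrist"; returns the picture (420x560x3 uint8, blue, green, red); there is no depth.
- camera_model(name): a dict with "fx", "fy", "cx", "cy" (pixels), "R" (3x3) and "t" (3): a world point X has camera coordinates R X + t. Camera axes: x right, y down, z forward; pixel columns grow to the right and rows downward; lengths in mm; the calibration is good to about 2 mm. A picture is of the moment at which its call begins: read the wrist's pose just before it. camera_model takes no time and is no camera call; for the wrist camera it gives the pose at the moment of the call.
- finish_job(): hands the job in, once; it reports no verdict.
The state is a dict: "t": time; "joint_pos": joint angles; "qvel": joint speeds; "joint_torque": joint torques, N m; "position": TCP position; "ee_rot": TCP orientation; "force": force on the tool from outside, world axes, zero at the start; "moment": the same for the moment, N m; "opening": opening from 0.0 (shut) to 1.0 (fully open).
Only numpy, scipy, OpenCV 4.12 (cv2) and the standard library are available. Lean on these libraries where they do the work, as an engineer would, in place of code of your own. Each camera call takes 0.05 s, during which the arm holds its last target. There are 200 camera calls.

### The job

Before these clay beads are packed they get a look for cracks. Set the three loose beads from the kiln shelf into the empty wells of the cardboard tray, one bead to a well, without dropping them. Then draw the magnifier out of its stand by the handle, turn it until the lens lies level and hold it over the middle of the tray, about 10 cm above the beads; finish while still holding it there, still, in the gripper, and leave the bird, the cup and the tape where they are.

Things in the scene. Friction and masses are not known exactly. Their poses are not given: they have to be found in the camera images.
- bead_a: fired clay bead, a barrel 32 mm in diameter and 34 mm tall with flat ends 21 mm across, about 45 g; origin at its centre, z along its threading axis. One of the three loose ones, standing on the kiln shelf at the start (its centre 29 mm above the table), in a row 50 to 85 mm apart along the shelf's x.
- bead_b: fired clay bead, a barrel 32 mm in diameter and 34 mm tall with flat ends 21 mm across, about 45 g; origin at its centre, z along its threading axis. One of the three loose ones, standing on the kiln shelf at the start (its centre 29 mm above the table), in a row 50 to 85 mm apart along the shelf's x.
- bead_c: fired clay bead, a barrel 32 mm in diameter and 34 mm tall with flat ends 21 mm across, about 45 g; origin at its centre, z along its threading axis. One of the three loose ones, standing on the kiln shelf at the start (its centre 29 mm above the table), in a row 50 to 85 mm apart along the shelf's x.
- bead_d: fired clay bead, a barrel 32 mm in diameter and 34 mm tall with flat ends 21 mm across, about 45 g; origin at its centre, z along its threading axis. Already stands in one well of the tray, and stays there.
- shelf: grey kiln shelf, a fixed slab 210 (its x) x 120 (its y) x 12 mm lying on the table; origin at the centre of its underside.
- tray: fixed cardboard tray, 124 x 124 mm and 14 mm high, walls, floor and the crossed dividers 4 mm thick, so four square wells of 56 mm, 10 mm deep, in two rows of two; origin at the centre of its underside, on the table, z up. It may lie at any yaw.
- well0 (a point): centre of the floor of one well of the tray, 4 mm above the table; an empty well at the start.
- well1 (a point): centre of the floor of one well of the tray, 4 mm above the table; an empty well at the start.
- well2 (a point): centre of the floor of one well of the tray, 4 mm above the table; an empty well at the start.
- well3 (a point): centre of the floor of one well of the tray, 4 mm above the table; the well that already has bead_d in it.
- stand: fixed wooden stand: base 105 x 100 x 10 mm and a slanting slot 11 mm wide, 79 mm long along y, between a back rest (-x side, top 68 mm above the table) and a lower lip (+x side, top 44 mm), 94 mm wide, ends closed. The slot leans 60 degrees above level: the way out is (-0.5, 0, 0.866) in the stand's frame. -x faces roughly to the robot; z up; origin on the table below the seated lens's centre.
- magnifier: hand magnifier, about 120 g: clear lens in a round steel rim 76 mm across, 8 mm thick, and a dark wooden handle 18 mm wide (y), 14 mm thick (z), from x = -46 to -146 mm. Origin at the lens's centre, z square to the glass. Centre of mass about 25 mm from the origin towards the handle. At first the rim stands loosely in the stand's slot, leaning like it, lens centre 44 mm above the table.
- grip (a point): point on the axis of the magnifier's handle, 100 mm from the lens centre and 46 mm short of the handle's end, a good place to grip across the 18 mm width. At the start about 130 mm above the table; the handle stands up slantwise (60 degrees above level, end towards the stand's -x), its width along the stand's y. Drawn along the slot it clears the lip after 35 mm, all after 70 mm.
- bird: bystander: dark clay bird about 85 mm long and 66 mm tall, loose; origin at the centre of its underside.
- cup: bystander: clay cup 76 mm across and 80 mm tall, loose; origin at the centre of its underside.
- tape: bystander: roll of brown packing tape 96 mm across and 48 mm tall, loose, lying flat; origin at the centre of its underside.
Things that resemble listed ones, but are neither listed nor needed, are in the scene too. Leave any green look-alike of the bead_c alone.

How it is judged:
By the outcome, as a careful person would: the job done as asked, in the order asked, and still so for the second after the job is handed in, while the arm keeps its last pose, push and grip.
It also fails if it takes over 67 s, if anything falls off the work surface, if the arm or the gripper's body presses on something with over 40 N, if the wrist force passes 120 N, or if a joint passes its speed limit or range.

## Working session

There is one attempt and no reset: what is moved stays moved. The work goes in short steps, Python scripts to look and compute and a shell command to move; the robot and the scene stay as the last step left them, time stands still between calls to the robot, and variables do not carry over. Pictures are saved under pics/ and viewed, about 8 in all and at most 12, crops included, and the job is handed in when it is done.

```bash
mkdir -p pics; python3 - <<'E'
from cell import *
import cv2
s=read_state();print(s,tip_reach() if callable(tip_reach) else tip_reach)
for n in("scene","top"):
    cv2.imwrite(f"pics/{n}0.png",capture(n)); m=camera_model(n);print(n,m)
E
```

```text
{'t': 0.0, 'joint_pos': array([-7.89420601e+01,  1.48571459e+01,  8.80098859e+01, -7.05568090e-04,
        7.72351404e+01, -1.16176529e+01]), 'qvel': array([-0.17854774, -0.04245561, -0.10923974,  0.06320374,  0.04914982,
       -0.07650734]), 'joint_torque': array([ 8.32473379e-04, -4.37302923e+01, -2.84001625e+01,  7.19297281e-02,
        4.12808347e-02, -1.65381348e-04]), 'position': array([ 211.9633648 , -506.94220329,  225.84590258]), 'ee_rot': array([-1.79899782e+02, -1.99016423e-02,  2.26757319e+01]), 'force': array([ 0.90374662, -0.66878386,  0.77908441]), 'moment': array([-0.02350496, -0.02939268,  0.02440884]), 'opening': 0.9986065335475901} 8.0
scene {'fx': 404.2141380360349, 'fy': 404.2141380360349, 'cx': 275.65997144583895, 'cy': 207.46725324988444, 'R': array([[-0.42921306,  0.90320226, -0.00135083],
       [ 0.57445489,  0.27183345, -0.77208041],
       [-0.69697757, -0.33216298, -0.63552342]]), 't': array([ 253.14653668, -225.15423932, 1246.41565687])}
top {'fx': 402.24077744707074, 'fy': 402.24077744707074, 'cx': 285.23253833312924, 'cy': 201.04169129905554, 'R': array([[-0.0511007 , -0.99869243,  0.00146548],
       [-0.97530724,  0.04958833, -0.21521337],
       [ 0.21485929, -0.01242685, -0.97656595]]), 't': array([  5.78068339, 568.45743458, 939.69977543])}
```

View pics/top0.png

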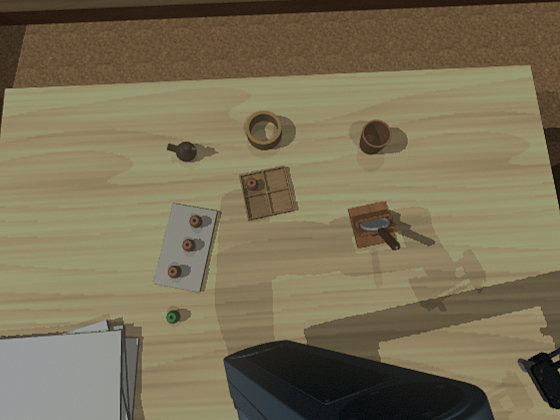

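View pics/scene0.png

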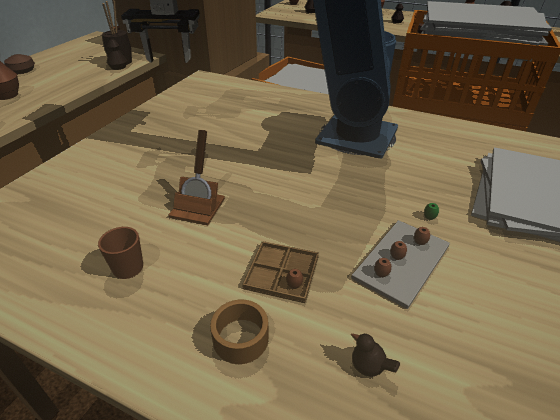

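The top view shows beads near (195,221), (188,244) and (174,271), and the green look-alike at (173,317). The tray is centred near (268,193) with bead_d at (252,184), and the stand is at (372,226). I'll enlarge it for finer pixels.

```bash
cat > h.py <<'E'
import numpy as np, cv2
from cell import *
def ray(n,u,v,z,m=None):
    m=m or camera_model(n); R=np.array(m["R"]);t=np.array(m["t"])
    d=R.T@np.array([(u-m["cx"])/m["fx"],(v-m["cy"])/m["fy"],1]);c=-R.T@t
    return c+d*(z-c[2])/d[2]
def proj(n,X,m=None):
    m=m or camera_model(n); p=np.array(m["R"])@np.asarray(X,float)+m["t"]
    return np.array([p[0]/p[2]*m["fx"]+m["cx"],p[1]/p[2]*m["fy"]+m["cy"]])
E
python3 - <<'E'
from h import *
a=cv2.imread("pics/top0.png")[160:300,145:305]; b=cv2.imread("pics/top0.png")[190:260,335:445]
A=cv2.resize(a,None,fx=4,fy=4,interpolation=cv2.INTER_CUBIC)
cv2.imwrite("pics/topA.png",A)
s=cv2.imread("pics/scene0.png")[120:230,150:250]
o=np.zeros((550,800,3),np.uint8)
o[:280,:440]=cv2.resize(b,None,fx=4,fy=4,interpolation=cv2.INTER_CUBIC)
s=cv2.resize(s,None,fx=3.6,fy=3.6,interpolation=cv2.INTER_CUBIC);o[:396,440:800]=s
cv2.imwrite("pics/mag.png",o)
for n,u,v in[("a",195,220),("b",188,243),("c",174,270)]:print(n,ray("top",u,v,46))
print(ray("top",252,183,38),ray("top",268,193,14))
# red-bead masks
E
```

```text
a [534.44125394 204.714652    46.        ]
b [477.61594524 222.16294551  46.        ]
c [413.39080225 256.17488961  46.        ]
[625.14536447  59.57559354  38.        ] [602.42008188  20.25028991  14.        ]
```

View pics/topA.png

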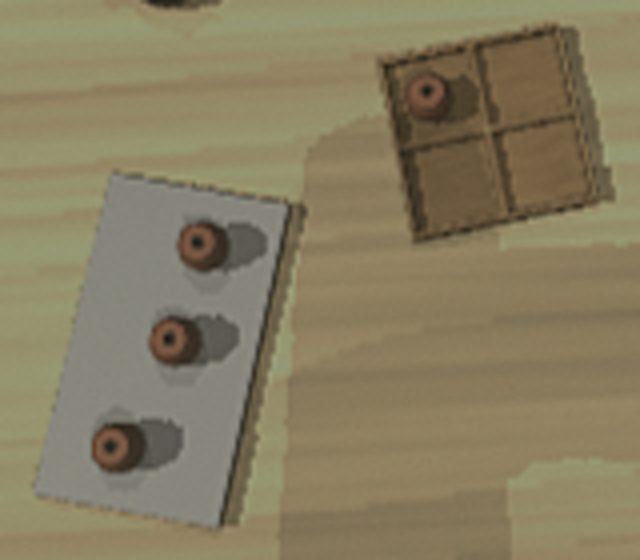

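View pics/mag.png

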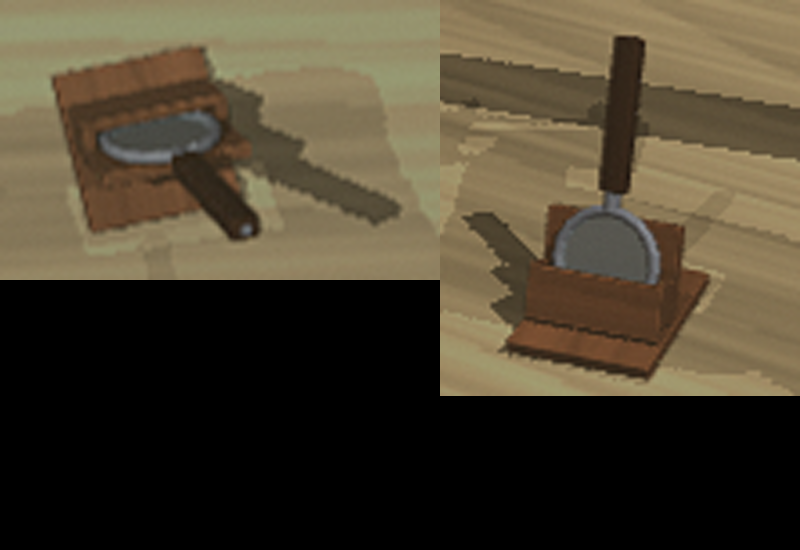

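```bash
python3 - <<'E'
from h import *
f=lambda u,v,z:ray("top",u/4+145-.4,v/4+160-.4,z)[:2].round(1)
for p in[(202,243),(172,339),(112,446)]:print("bead",f(*p,46))
print("d",f(427,95,38))
C=np.array([f(*p,14) for p in[(380,61),(568,27),(610,198),(416,241)]]);print("tray",C,C.mean(0),[np.linalg.norm(C[i]-C[i-1]) for i in range(4)])
for i in range(4):
    d=C[i]-C[i-1];print(np.degrees(np.arctan2(d[1],d[0])).round(1))
print("cross",f(491,130,14))
S=np.array([f(*p,12) for p in[(113,175),(290,205),(222,526),(37,491)]]);print("shelf",S,S.mean(0))
g=lambda u,v,z:ray("top",u/4+335-.4,v/4+190-.4,z)[:2].round(1)
q=lambda u,v,z:ray("scene",(u-440)/3.6+150-.4,v/3.6+120-.4,z)[:2].round(1)
print("end",g(244,228,170),q(628,40,170),"start",g(183,158,84),q(615,190,84))
print("base",[g(*p,10) for p in[(53,77),(205,47),(93,232)]],q(508,348,10),q(650,375,10),q(710,275,10))
E
```

```text
bead [533.5 204.5]
bead [474.3 223.1]
bead [410.9 259.6]
d [624.3  61.3]
tray [[655.7  93.3]
 [672.8 -32.3]
 [555.6 -53.5]
 [533.6  73.3]] [604.425  20.2  ] [np.float64(123.7271595083311), np.float64(126.75870778767033), np.float64(119.10197311547775), np.float64(128.6943666210763)]
9.3
-82.2
-169.7
99.8
cross [604.9  21.9]
shelf [[587.7 269.7]
 [561.9 154.6]
 [360.1 199.9]
 [387.5 315.4]] [474.3 234.9]
end [ 431.4 -254.9] [ 438.7 -257.2] start [ 482.8 -247.2] [ 481.4 -251. ]
base [array([ 550.3, -186.1]), array([ 565.2, -287.3]), array([ 448.2, -203.1])] [ 574.  -281.5] [ 557. -185.] [ 452.8 -203.8]
```

The tray is at about (604.5, 20.5) with yaw near 9.3°. The stand's yaw is also near 9.3°, and its grip point is at about (456, -253, 130). Next I'll move to a viewpoint over the beads.

```bash
cat >> h.py <<'E'
from scipy.spatial.transform import Rotation as Ro
def go(p,rpy=None):
    "shift and rotation vector, in present tool axes, to the target (shift first, then turn)"
    s=read_state(); R=Ro.from_euler("xyz",s["ee_rot"],degrees=True)
    d=R.inv().apply(np.array(p)-s["position"])
    r=(R.inv()*Ro.from_euler("xyz",rpy,degrees=True)).as_rotvec(degrees=True) if rpy is not None else np.zeros(3)
    print("shift",d.round(1),"len",np.linalg.norm(d).round(1),"turn",r.round(1)); return d,r
E
python3 -c "
from h import *
go([490,215,230],[180,0,144])"
```

```text
shift [ 534.9 -559.    -3. ] len 773.7 turn [-0.000e+00 -1.000e-01 -1.213e+02]
```

```bash
r="0"; python3 -m handwheel '0 0 0 29.7 -31 0 -1;0 0 0 29.7 -31 0 -1;0 0 0 29.7 -31 0 -1;0 0 0 29.7 -31 0 -1;0 0 0 29.7 -31 0 -1;0 0 0 29.7 -31 0 -1;0 0 0 29.7 -31 0 -1;0 0 0 29.7 -31 0 -1;0 0 0 29.7 -31 0 -1;0 0 0 29.7 -31 0 -1;0 0 0 29.7 -31 0 -1;0 0 0 29.7 -31 0 -1;0 0 0 29.7 -31 0 -1;0 0 0 29.7 -31 0 -1;0 0 0 29.7 -31 0 -1;0 0 0 29.7 -31 0 -1;0 0 0 29.7 -31 0 -1;0 0 0 29.7 -31 0 -1'
python3 -m handwheel '0 0 -8.1 0 0 0 -1;0 0 -8.1 0 0 0 -1;0 0 -8.1 0 0 0 -1;0 0 -8.1 0 0 0 -1;0 0 -8.1 0 0 0 -1;0 0 -8.1 0 0 0 -1;0 0 -8.1 0 0 0 -1;0 0 -8.1 0 0 0 -1;0 0 -8.1 0 0 0 -1;0 0 -8.1 0 0 0 -1;0 0 -8.1 0 0 0 -1;0 0 -8.1 0 0 0 -1;0 0 -8.1 0 0 0 -1;0 0 -8.1 0 0 0 -1;0 0 -8.1 0 0 0 -1;0 0 0 0 0 0 -1;0 0 0 0 0 0 -1'
python3 - <<'E'
from h import *
m=camera_model("wrist");cv2.imwrite("pics/w1.png",capture("wrist"));print(m)
for n,p in dict(a=[533.5,204.5,46],b=[474.3,223.1,46],c=[410.9,259.6,46],tray=[604.5,20.5,14]).items():print(n,proj("wrist",p,m))
E
```

```text
t: 1.9
position: [490.3, 215.4, 226.3]
ee_rot: [180.0, 0.0, 22.7]
force: [1.2, -0.3, 0.7]
opening: 1.002
t: 3.6
position: [490.0, 213.4, 226.3]
ee_rot: [-180.0, -0.0, 144.0]
force: [-0.5, -0.3, -0.2]
opening: 1.003
{'fx': 335.41404953223, 'fy': 335.41404953223, 'cx': 279.7851446296906, 'cy': 207.97876382549018, 'R': array([[ 0.58877848,  0.80829333, -0.00134059],
       [ 0.77601161, -0.56479817,  0.28072942],
       [ 0.22615455, -0.16632775, -0.95978602]]), 't': array([-460.55328101, -293.76804229,  316.08829785])}
a [297.36541534 224.48531154]
b [278.77812969 169.937889  ]
c [270.55443018  94.73087992]
tray [212.01370113 336.99107671]
```

View pics/w1.png

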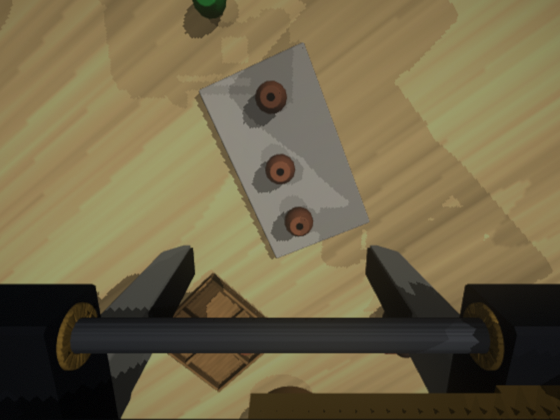

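The wrist view shows bead holes at a (299,226), b (280,172) and c (270,97). The tray's near corner is at (212,274), with others at (267,322) and (220,390). All agree with the top view to about 2 px.

```bash
python3 - <<'E'
from h import *
for n,u,v in[("a",299,226),("b",280,172),("c",270,97)]:print(n,ray("wrist",u,v,46).round(1))
t=np.radians(9.2);
for s in[(-62,62),(-62,-62),(62,62),(62,-62)]:
    p=[604.5+s[0]*np.cos(t)-s[1]*np.sin(t),20.5+s[0]*np.sin(t)+s[1]*np.cos(t),14];print(s,proj("wrist",p))
go([532,204,32])
E
```

```text
a [536.  204.9  46. ]
b [476.8 222.9  46. ]
c [412.3 257.9  46. ]
(-62, 62) [207.54245614 275.99407848]
(-62, -62) [144.5279617 337.08525  ]
(62, 62) [279.36585796 336.69512166]
(62, -62) [215.81902453 391.27603032]
shift [-39.5  17.1 194.4] len 199.1 turn [0. 0. 0.]
```

```bash
python3 -m handwheel '0 0 0 -21 9.6 40 -1;0 0 0 -20.5 9.6 40 -1;0 0 0 0 0 40 -1;0 0 0 0 0 35 -1;0 0 0 0 0 20 -1;0 0 0 0 0 12 -1;0 0 0 0 0 6 -1;0 0 0 0 0 0 -1;0 0 0 0 0 0 -1' 15
python3 - <<'E'
from h import *
s=read_state();print(s["position"],s["ee_rot"]);go([534.8,204.7,32])
E
```

```text
t: 4.55
position: [536.0, 205.0, 34.8]
ee_rot: [179.9, 0.1, 144.2]
force: [-0.3, -0.5, 0.2]
opening: 0.999
[536.00362993 205.00899984  34.81403271] [1.79913222e+02 8.38417344e-02 1.44155873e+02]
shift [ 0.8 -1.   2.8] len 3.1 turn [0. 0. 0.]
```

```bash
python3 -m handwheel '0 0 0 0 0 2.6 -1;0 0 0 0 0 0 1;0 0 0 0 0 0 1;0 0 0 0 0 0 1;0 0 0 0 0 0 1;0 0 0 0 0 0 1;0 0 0 0 0 0 1;0 0 0 0 0 0 1;0 0 0 0 0 0 1' 15
python3 -m handwheel '0 0 0 0 0 -10 1;0 0 0 0 0 -30 1;0 0 0 0 0 -40 1;0 0 0 0 0 0 1;0 0 0 0 0 0 1' 15
python3 - <<'E'
from h import *
go([580,-14,112]);go([639.5,-4,112]); go([570.5,45.5,112])
E
```

```text
t: 5.45
position: [535.1, 204.8, 31.0]
ee_rot: [-180.0, -0.0, 144.2]
force: [0.6, 0.0, 0.3]
opening: 0.361
t: 5.95
position: [535.9, 204.9, 112.7]
ee_rot: [179.9, 0.1, 144.2]
force: [-1.3, 0.0, -0.8]
opening: 0.336
shift [-163.9 -151.7    0.7] len 223.3 turn [0. 0. 0.]
shift [-206.3 -108.8    0.9] len 233.2 turn [0. 0. 0.]
shift [-121.4 -109.1    0.7] len 163.2 turn [0. 0. 0.]
```

```bash
python3 -m handwheel '0 0 0 -34.4 -18.1 0 1;0 0 0 -34.4 -18.1 0 1;0 0 0 -34.4 -18.1 0 1;0 0 0 -34.4 -18.1 0 1;0 0 0 -34.4 -18.1 0 1;0 0 0 -34.4 -18.1 0 1;0 0 0 0 0 25 1;0 0 0 0 0 18 1;0 0 0 0 0 0 1;0 0 0 0 0 0 1'
python3 - <<'E'
from h import *
cv2.imwrite("pics/w2.png",capture("wrist"));print(read_state()["position"])
go([639.5,-4,25])
E
```

```text
t: 6.95
position: [637.9, -3.8, 66.9]
ee_rot: [-179.9, -0.1, 144.2]
force: [0.3, -1.1, -0.4]
opening: 0.335
[638.77124792  -3.83391342  68.04149659]
shift [-0.7  0.3 43. ] len 43.0 turn [0. 0. 0.]
```

View pics/w2.png

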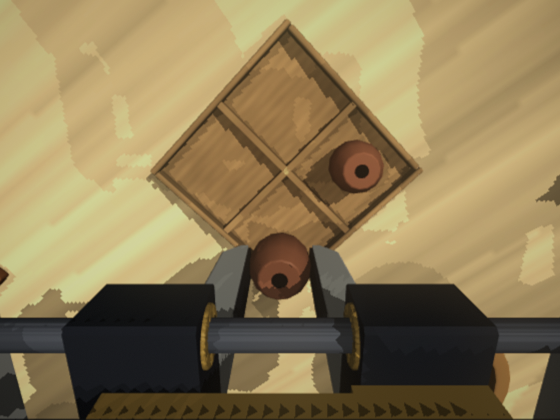

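The bead is held upright at (279,270). The tray's cross is at (286,171), with corners at (288,22), (150,176) and (421,170), so the bead is heading over its well.

```bash
python3 - <<'E'
from h import *
for p in[(286,171),(288,22),(150,176),(421,170)]:print(ray("wrist",*p,14).round(1))
print("d",ray("wrist",361,172,38).round(1)); s=read_state()["position"]
print("held top",ray("wrist",279,280,s[2]+14).round(1),s)
E
```

```text
[608.8  22.4  14. ]
[539.9  73.   14. ]
[560.3 -50.5  14. ]
[658.9  92.8  14. ]
d [630.6  58.8  38. ]
held top [639.4  -5.   82. ] [638.77124792  -3.83391342  68.04149659]
```

```bash
python3 -m handwheel '0 0 0 -2.6 2.6 10 1;0 0 0 0 0 15 1;0 0 0 0 0 10 1;0 0 0 0 0 5 1;0 0 0 0 0 0 1;0 0 0 0 0 0 1'
python3 -c "
from h import *
import numpy as np
for i in range(3):
  s=read_state();print(s['position'],s['force']);capture('wrist')"
```

```text
t: 7.6
position: [642.6, -3.5, 28.0]
ee_rot: [-180.0, -0.0, 144.2]
force: [0.3, -0.3, -1.0]
opening: 0.336
[642.56021113  -3.50324152  27.96712152] [ 0.29790292 -0.25011053 -0.97606943]
[642.82946741  -3.53170203  28.33943027] [ 0.06904676  0.43655492 -0.70084655]
[642.92627554  -3.58860433  28.54754764] [-1.09959396 -0.29800694 -0.25400648]
```

```bash
python3 -m handwheel '0 0 0 0 0 2 1;0 0 0 0 0 1.5 1;0 0 0 0 0 0.5 1;0 0 0 0 0 0 1'
python3 -m handwheel '0 0 0 0 0 0.5 1;0 0 0 0 0 0 1'
```

```text
t: 8.15
position: [642.4, -3.5, 23.9]
ee_rot: [-180.0, -0.0, 144.2]
force: [0.0, 0.5, -0.2]
opening: 0.333
t: 8.35
position: [642.5, -3.5, 23.5]
ee_rot: [180.0, 0.0, 144.2]
force: [-0.0, 0.3, 0.1]
opening: 0.336
```

```bash
python3 -m handwheel '0 0 0 0 0 0 0.25;0 0 0 0 0 0 0.15;0 0 0 0 0 0 0.05;0 0 0 0 0 0 0.05;0 0 0 0 0 -8 0.05;0 0 0 0 0 -25 0;0 0 0 0 0 -45 -0.2;0 0 0 0 0 0 -0.5;0 0 0 0 0 0 -1'
python3 - <<'E'
from h import *
cv2.imwrite("pics/w3.png",capture("wrist"));go([476.3,223,112])
E
```

```text
t: 9.25
position: [643.6, -3.7, 103.7]
ee_rot: [179.9, 0.2, 144.2]
force: [-0.5, -0.9, -0.9]
opening: 0.711
shift [267.3  86.4 -10.1] len 281.1 turn [0. 0. 0.]
```

View pics/w3.png

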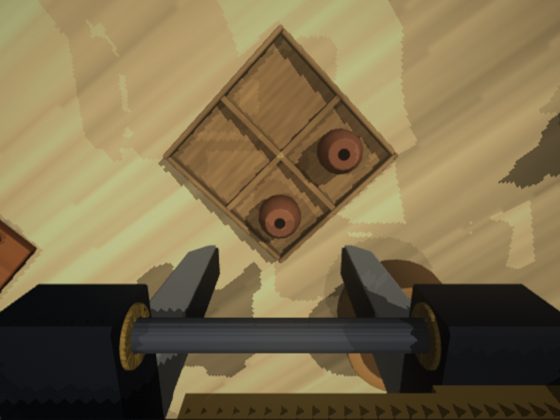

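Bead a stands upright in its well at (280,218). Bead b is next.

```bash
python3 -m handwheel '0 0 0 38.2 12.3 -5 -1;0 0 0 38.2 12.3 0 -1;0 0 0 38.2 12.3 0 -1;0 0 0 38.2 12.3 0 -1;0 0 0 38.2 12.3 0 -1;0 0 0 38.2 12.3 0 -1;0 0 0 38.2 12.3 0 -1;0 0 0 0 0 35 -1;0 0 0 0 0 20 -1;0 0 0 0 0 12 -1;0 0 0 0 0 5 -1;0 0 0 0 0 0 -1;0 0 0 0 0 0 -1'
python3 -c "
from h import *
go([476.3,223,31.5])"
```

```text
t: 10.6
position: [476.8, 222.7, 35.0]
ee_rot: [180.0, 0.0, 144.1]
force: [0.3, -0.1, -0.3]
opening: 1.001
shift [ 0.6 -0.   3.5] len 3.6 turn [0. 0. 0.]
```

Lower 3.5 mm, grip, lift, then go to well (-x,-y) at (583.2, -12.9).

```bash
python3 -m handwheel '0 0 0 0.5 0 3.5 -1;0 0 0 0 0 0 1;0 0 0 0 0 0 1;0 0 0 0 0 0 1;0 0 0 0 0 0 1;0 0 0 0 0 0 1;0 0 0 0 0 0 1;0 0 0 0 0 0 1;0 0 0 0 0 0 1;0 0 0 0 0 0 1' 15
python3 -m handwheel '0 0 0 0 0 -10 1;0 0 0 0 0 -30 1;0 0 0 0 0 -40 1;0 0 0 0 0 0 1;0 0 0 0 0 0 1'
python3 -c "
from h import *
go([583.2,-12.9,112])"
```

```text
t: 11.6
position: [475.7, 223.1, 31.1]
ee_rot: [180.0, 0.0, 144.2]
force: [-0.3, 0.2, -1.0]
opening: 0.336
t: 12.1
position: [476.4, 223.3, 112.5]
ee_rot: [179.9, 0.1, 144.2]
force: [-0.6, 1.0, -0.9]
opening: 0.333
shift [-224.8 -129.1    0.7] len 259.2 turn [0. 0. 0.]
```

```bash
python3 -m handwheel '0 0 0 -32.1 -18.4 0 1;0 0 0 -32.1 -18.4 0 1;0 0 0 -32.1 -18.4 0 1;0 0 0 -32.1 -18.4 0 1;0 0 0 -32.1 -18.4 0 1;0 0 0 -32.1 -18.4 0 1;0 0 0 -32.1 -18.4 0 1;0 0 0 0 0 30 1;0 0 0 0 0 25 1;0 0 0 0 0 18 1;0 0 0 0 0 0 1;0 0 0 0 0 0 1'
python3 -c "
from h import *
go([583.2,-12.9,23.5])"
```

```text
t: 13.3
position: [581.7, -12.7, 37.2]
ee_rot: [-179.9, -0.1, 144.2]
force: [-0.1, -1.0, -0.9]
opening: 0.336
shift [-1.4  0.7 13.7] len 13.8 turn [0. 0. 0.]
```

```bash
python3 -m handwheel '0 0 0 -1.2 0.7 6 1;0 0 0 0 0 3 1;0 0 0 0 0 2 1;0 0 0 0 0 1.5 1;0 0 0 0 0 0 1;0 0 0 0 0 0 1'
```

```text
t: 13.9
position: [583.9, -13.0, 25.7]
ee_rot: [180.0, 0.0, 144.2]
force: [-0.8, -0.1, -1.0]
opening: 0.337
```

```bash
python3 -m handwheel '0 0 0 0 0 1 1;0 0 0 0 0 0.8 1;0 0 0 0 0 0 1;0 0 0 0 0 0 1'; python3 -c "
from h import *
go([411.9,258.3,112])"
```

```text
t: 14.3
position: [583.9, -13.0, 23.7]
ee_rot: [-180.0, -0.0, 144.2]
force: [0.6, 0.0, -0.7]
opening: 0.335
shift [298.2 119.3 -88.3] len 333.1 turn [0. 0. 0.]
```

```bash
python3 -m handwheel '0 0 0 0 0 0 0.25;0 0 0 0 0 0 0.15;0 0 0 0 0 0 0.05;0 0 0 0 0 0 0.05;0 0 0 0 0 -8 0.05;0 0 0 0 0 -25 0;0 0 0 0 0 -45 -0.2;0 0 0 37.3 14.9 0 -1;0 0 0 37.3 14.9 0 -1;0 0 0 37.3 14.9 0 -1;0 0 0 37.3 14.9 0 -1;0 0 0 37.3 14.9 0 -1;0 0 0 37.3 14.9 0 -1;0 0 0 37.3 14.9 0 -1;0 0 0 37.3 14.9 0 -1;0 0 0 0 0 30 -1;0 0 0 0 0 18 -1;0 0 0 0 0 0 -1;0 0 0 0 0 0 -1'
python3 -c "
from h import *
cv2.imwrite('pics/w4.png',capture('wrist'));print(proj('wrist',[411.9,258.3,46]))
go([411.9,258.3,31.5])"
```

```text
t: 16.2
position: [411.9, 258.4, 54.3]
ee_rot: [180.0, 0.0, 144.2]
force: [-0.3, -0.4, 0.4]
opening: 1.003
[279.31799834 256.87582756]
shift [ 0.4 -0.5 23.3] len 23.3 turn [0. 0. 0.]
```

View pics/w4.png

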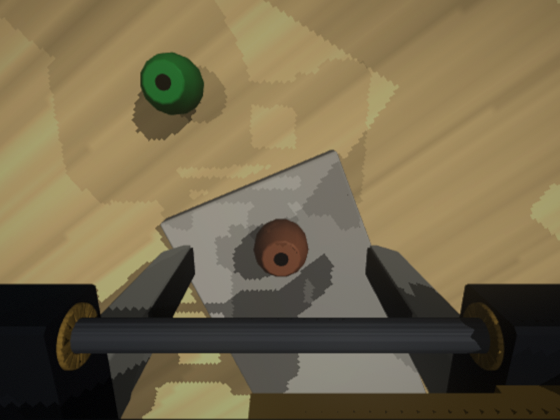

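Bead c is centred between the fingers at (281,259). The green look-alike, at (171,84), is well clear.

```bash
python3 -m handwheel '0 0 0 0.5 0 12 -1;0 0 0 0 0 8 -1;0 0 0 0 0 3.3 -1;0 0 0 0 0 0 -1;0 0 0 0 0 0 1;0 0 0 0 0 0 1;0 0 0 0 0 0 1;0 0 0 0 0 0 1;0 0 0 0 0 0 1;0 0 0 0 0 0 1;0 0 0 0 0 0 1;0 0 0 0 0 0 1;0 0 0 0 0 0 1' 15
python3 -m handwheel '0 0 0 0 0 -10 1;0 0 0 0 0 -30 1;0 0 0 0 0 -40 1;0 0 0 0 0 0 1;0 0 0 0 0 0 1'
python3 -c "
from h import *
go([573.6,46.3,112])"
```

```text
t: 17.55
position: [411.3, 258.6, 30.5]
ee_rot: [180.0, -0.0, 144.2]
force: [0.1, 0.2, 0.7]
opening: 0.333
t: 18.05
position: [412.0, 258.9, 111.7]
ee_rot: [179.9, 0.1, 144.2]
force: [-0.5, -0.0, -1.0]
opening: 0.337
shift [-255.5  -77.8   -0. ] len 267.0 turn [0. 0. 0.]
```

```bash
python3 -m handwheel '0 0 0 -36.5 -11.1 0 1;0 0 0 -36.5 -11.1 0 1;0 0 0 -36.5 -11.1 0 1;0 0 0 -36.5 -11.1 0 1;0 0 0 -36.5 -11.1 0 1;0 0 0 -36.5 -11.1 0 1;0 0 0 -36.5 -11.1 0 1;0 0 0 0 0 30 1;0 0 0 0 0 25 1;0 0 0 0 0 18 1;0 0 0 0 0 0 1;0 0 0 0 0 0 1'
python3 -c "
from h import *
go([573.6,46.3,23.2])"
```

```text
t: 19.25
position: [572.1, 46.2, 36.5]
ee_rot: [-179.9, -0.1, 144.2]
force: [0.2, -0.1, -0.4]
opening: 0.334
shift [-1.2  1.  13.3] len 13.4 turn [0. 0. 0.]
```

```bash
python3 -m handwheel '0 0 0 -1.2 0.8 6 1;0 0 0 0 0 3 1;0 0 0 0 0 2 1;0 0 0 0 0 1.5 1;0 0 0 0 0 0 1;0 0 0 0 0 0 1;0 0 0 0 0 1 1;0 0 0 0 0 0 1;0 0 0 0 0 0 1'
```

```text
t: 20.15
position: [574.4, 46.0, 24.0]
ee_rot: [180.0, -0.0, 144.2]
force: [0.2, 0.5, -1.2]
opening: 0.337
```

```bash
python3 -m handwheel '0 0 0 0 0 0.8 1;0 0 0 0 0 0 1;0 0 0 0 0 0 0.25;0 0 0 0 0 0 0.15;0 0 0 0 0 0 0.05;0 0 0 0 0 0 0.05;0 0 0 0 0 -8 0.05;0 0 0 0 0 -25 0;0 0 0 0 0 -45 -0.2;0 0 0 0 0 -45 -0.2;0 0 0 0 0 -45 -0.2;0 0 0 0 0 -45 -0.2;0 0 0 0 0 0 -0.2'
python3 -c "
from h import *
cv2.imwrite('pics/w5.png',capture('wrist'))
go([500,-247,235],[180,0,-170.8])"
```

```text
t: 21.45
position: [577.9, 45.8, 244.4]
ee_rot: [179.6, 0.7, 144.2]
force: [1.2, 0.1, 0.3]
opening: 0.601
shift [-109.4 -282.2    5.4] len 302.7 turn [  0.1   0.5 -45. ]
```

View pics/w5.png

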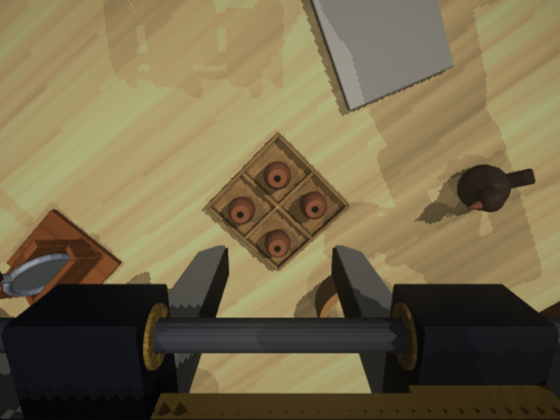

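All four beads stand in their wells at (277,177), (241,211), (315,207) and (277,244). Now the magnifier.

```bash
python3 -m handwheel '0 0 0 -15.6 -40.3 0 -0.2;0 0 0 -15.6 -40.3 0 -0.2;0 0 0 -15.6 -40.3 0 -0.2;0 0 0 -15.6 -40.3 0 -0.2;0 0 0 -15.6 -40.3 0 -0.2;0 0 0 -15.6 -40.3 0 -0.2;0 0 0 -15.6 -40.3 0 -0.2;0 0 -7.5 0 0 0 -0.2;0 0 -7.5 0 0 0 -0.2;0 0 -7.5 0 0 0 -0.2;0 0 -7.5 0 0 0 -0.2;0 0 -7.5 0 0 0 -0.2;0 0 -7.5 0 0 0 -0.2;0 7.5 0 0 0 0 -0.2;0 7.5 0 0 0 0 -0.2;0 7.5 0 0 0 0 -0.2;0 7.5 0 0 0 0 -0.2;0 0 0 0 0 0 -0.2;0 0 0 0 0 0 -0.2'
python3 -c "
from h import *
m=camera_model('wrist')
cv2.imwrite('pics/w6.png',capture('wrist'))
s=read_state();print(s['joint_pos'].round(1),s['position']);import pickle;pickle.dump(m,open('m6.pkl','wb'))
t=np.radians(9.2);o=np.array([508.5,-244.6,44]);h=np.array([-.5*np.cos(t),-.5*np.sin(t),.866])
for k in(0,46,100,146):print(k,o+k*h,proj('wrist',o+k*h,m))
print(Ro.from_euler('xyz',s['ee_rot'],degrees=True).as_matrix().round(3))"
```

```text
t: 23.4
position: [497.8, -246.1, 233.9]
ee_rot: [179.8, -30.0, -170.7]
force: [0.3, 0.5, -0.5]
opening: 0.608
[ -26.9   32.7   66.2  -17.7  105.4 -127.2] [ 497.52119716 -246.50382079  235.5445305 ]
0 [ 508.5 -244.6   44. ] [280.00086805 288.81918633]
46 [ 485.7958659  -248.27726732   83.836     ] [280.11361327 264.11959299]
100 [ 459.14318675 -252.59405938  130.6       ] [280.279593   227.75768333]
146 [ 436.43905265 -256.2713267   170.436     ] [280.46165971 187.87152782]
[[-0.855 -0.16  -0.493]
 [-0.139  0.987 -0.079]
 [ 0.499  0.001 -0.867]]
```

View pics/w6.png

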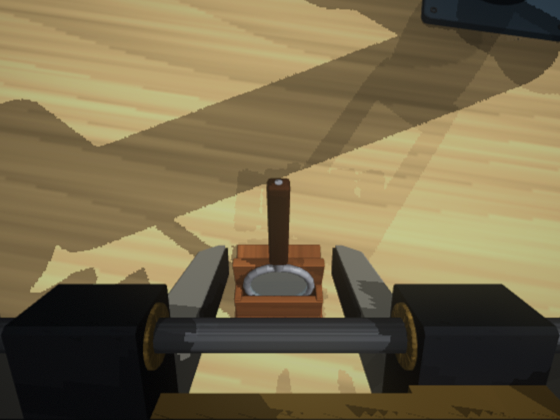

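The handle runs from (279,183) to (279,263), with the lens near (278,285). That is within 2 mm or so of the prediction and it lies centred between the fingers.

```bash
python3 -c "
from h import *
go([452,-253.5,121.5])"
```

```text
shift [-17.    0.3 121.8] len 123.0 turn [0. 0. 0.]
```

```bash
python3 -m handwheel '0 0 0 -8.5 0 20 -0.2;0 0 0 -8.5 0 30 -0.2;0 0 0 0 0 30 -0.2;0 0 0 0 0 20 -0.2;0 0 0 0 0 12 -0.2;0 0 0 0 0 5 -0.2;0 0 0 0 0 0 -0.2;0 0 0 0 0 0 -0.2'
python3 -c "
from h import *
go([452,-253.5,121.5])"
```

```text
t: 24.25
position: [455.4, -254.0, 127.6]
ee_rot: [-179.9, -29.9, -170.9]
force: [0.7, 0.1, 0.8]
opening: 0.6
shift [-0.2  1.1  6.9] len 7.0 turn [0. 0. 0.]
```

```bash
python3 -m handwheel '0 0 0 0 0.5 6.5 -0.2;0 0 0 0 0 0 -0.2;0 0 0 0 0 0 0.3;0 0 0 0 0 0 0.5;0 0 0 0 0 0 0.6;0 0 0 0 0 0 0.7;0 0 0 0 0 0 0.8;0 0 0 0 0 0 1;0 0 0 0 0 0 1;0 0 0 0 0 0 1' 35
python3 -c "
from h import *
s=read_state();print(s['force'],s['moment'],s['position'],s['ee_rot'])"
```

```text
t: 25.25
position: [451.4, -253.6, 120.7]
ee_rot: [180.0, -30.0, -170.8]
force: [-0.1, 0.4, -1.2]
opening: 0.193
[-0.12648237  0.36197218 -1.2302665 ] [ 0.1642444  -0.48189801 -0.00690094] [ 451.37421269 -253.57088316  120.67817831] [ 179.99277346  -29.99560791 -170.82046   ]
```

Gripped at 18 mm opening. I'll draw it along the slot, which is 0.866 x and -0.5 z in tool axes.

```bash
python3 -m handwheel '0 0 0 4.33 0 -2.5 1;0 0 0 8.66 0 -5 1;0 0 0 8.66 0 -5 1' 40; python3 -m handwheel '0 0 0 8.66 0 -5 1;0 0 0 8.66 0 -5 1;0 0 0 13 0 -7.5 1;0 0 0 13 0 -7.5 1;0 0 0 13 0 -7.5 1;0 0 0 0 0 0 1;0 0 0 0 0 0 1'
python3 -c "
from h import *
cv2.imwrite('pics/w7.png',capture('wrist'));s=read_state();print(s['force'],s['moment'],s['position'],s['joint_pos'].round(1))"
```

```text
t: 25.55
position: [438.5, -255.7, 143.1]
ee_rot: [180.0, -30.0, -170.8]
force: [-0.1, -0.7, -1.1]
opening: 0.191
t: 26.25
position: [406.9, -260.9, 199.1]
ee_rot: [-180.0, -29.9, -170.9]
force: [-0.0, 0.3, -0.3]
opening: 0.191
[-0.49084653 -0.17179755 -1.53984773] [ 0.10524083 -0.43740054 -0.01314302] [ 406.90018422 -260.71461086  198.5462547 ] [ -31.8   26.    82.6  -19.2   94.7 -128.6]
```

View pics/w7.png

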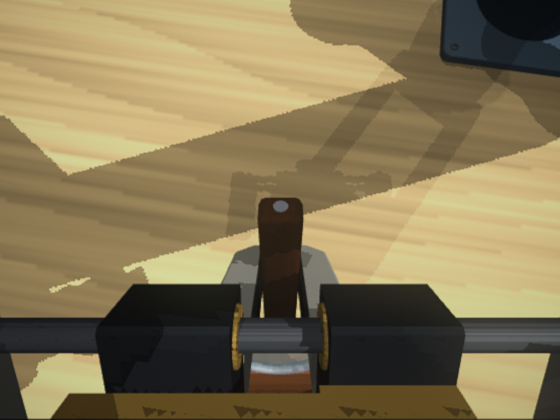

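Magnifier is out and held centred; its handle end is at (281,205). I'll use that pixel to check how far along the handle the grip is, then turn it level.

```bash
python3 -c "
from h import *
s=read_state();R=Ro.from_euler('xyz',s['ee_rot'],degrees=True).as_matrix();G=s['position']-11*R[:,2];h=.866*R[:,0]-.5*R[:,2]
for e in(40,43,46,49,52):print(e,proj('wrist',G+e*h))
m=camera_model('wrist')"
python3 -m handwheel '0 -7.5 0 0 0 0 1;0 -7.5 0 0 0 0 1;0 -7.5 0 0 0 0 1;0 -7.5 0 0 0 0 1;0 -7.5 0 0 0 0 1;0 -7.5 0 0 0 0 1;0 -7.5 0 0 0 0 1;0 -7.5 0 0 0 0 1;0 0 0 0 0 0 1;0 0 0 0 0 0 1' 55
python3 -c "
from h import *
go([514.4,6.4,128.5],[180,30,-170.8]);go([480,6.4,208.5]);s=read_state();print(s['joint_pos'].round(1))
print(Ro.from_euler('xyz',s['ee_rot'],degrees=True).as_matrix().round(3))"
```

```text
40 [281.92322397 222.2444774 ]
43 [281.95204561 217.2485513 ]
46 [281.98182299 212.08695662]
49 [282.01260446 206.75131389]
52 [282.04444167 201.23266886]
t: 27.3
position: [418.4, -255.5, 207.3]
ee_rot: [179.8, 28.4, -171.7]
force: [-0.6, 0.1, -0.9]
opening: 0.188
shift [-79.4 244.8 133.5] len 289.9 turn [-0.2 -1.6 -0.8]
shift [-87.6 250.1  47. ] len 269.1 turn [0. 0. 0.]
[ -65.6   -0.2  115.    31.6   61.  -178.6]
[[-0.87  -0.147  0.471]
 [-0.127  0.989  0.072]
 [-0.476  0.003 -0.879]]
```

```bash
python3 -m handwheel '0 0 0 -9 26 4.7 1;0 0 0 -9 26 4.7 1;0 0 0 -9 26 4.7 1;0 0 0 -9 26 4.7 1;0 0 0 -9 26 4.7 1;0 0 0 -9 26 4.7 1;0 0 0 -9 26 4.7 1;0 0 0 -9 26 4.7 1;0 0 0 -9 26 4.7 1;0 0 0 -9 16 4.7 1;0 0 0 0 0 0 1;0 0 0 0 0 0 1'
python3 -c "
from h import *
go([517.7,6.9,128.5],[180,30,-170.8]);s=read_state();print(s['joint_pos'].round(1))"
```

```text
t: 28.5
position: [483.9, 7.8, 210.7]
ee_rot: [179.9, 28.6, -171.5]
force: [0.1, -0.2, -0.5]
opening: 0.193
shift [10.  -6.1 88.2] len 88.9 turn [-0.2 -1.4 -0.6]
[ -24.    -7.7  121.2   21.9   44.  -135.4]
```

```bash
python3 -m handwheel '0 0 0 2.5 -1.5 20 1;0 0 0 2.5 -1.5 20 1;0 0 0 2.5 -1.5 20 1;0 0 0 2.5 -1.5 18 1;0 0 0 0 0 10 1;-0.2 -1.4 -0.6 0 0 0 1;0 0 0 0 0 0 1;0 0 0 0 0 0 1;0 0 0 0 0 0 1'
python3 - <<'E'
from h import *
go([517.7,6.9,128.5],[180,30,-170.8]);s=read_state();print(s['joint_pos'].round(1),s['ee_rot'])
R=Ro.from_euler('xyz',s['ee_rot'],degrees=True).as_matrix();G=s['position']-11*R[:,2];h=.866*R[:,0]-.5*R[:,2]
a=capture("scene");b=capture("top")
for n in("scene","top"):
  for k in(-97-38,-97,-51,49):print(n,k,(G+k*h).round(1),proj(n,G+k*h).round(1))
o=np.zeros((400,800,3),np.uint8)
o[:,:400]=cv2.resize(a[150:310,180:340],(400,400),interpolation=cv2.INTER_CUBIC)
o[:,400:]=cv2.resize(b[130:290,190:350],(400,400),interpolation=cv2.INTER_CUBIC)
cv2.imwrite("pics/fin.png",o)
E
```

```text
t: 29.4
position: [517.8, 5.6, 129.3]
ee_rot: [179.9, 30.1, -171.1]
force: [0.8, -0.5, -1.4]
opening: 0.188
shift [0.3 1.3 0.7] len 1.5 turn [-0.1  0.1 -0.3]
[ -22.8    3.2  125.9   33.2   28.8 -147.9] [ 179.91697694   30.05093348 -171.14251178]
scene -135 [645.8  25.6 138.9] [275.  233.8]
scene -97 [608.2  19.7 138.9] [281.1 219.9]
scene -51 [562.8  12.6 138.9] [287.8 204.5]
scene 49 [464.   -2.8 138.8] [300.4 175.3]
top -135 [645.8  25.6 138.9] [262.8 162.6]
top -97 [608.2  19.7 138.9] [265.9 177.9]
top -51 [562.8  12.6 138.9] [269.8 196.8]
top 49 [464.   -2.8 138.8] [278.6 239.3]
```

View pics/fin.png

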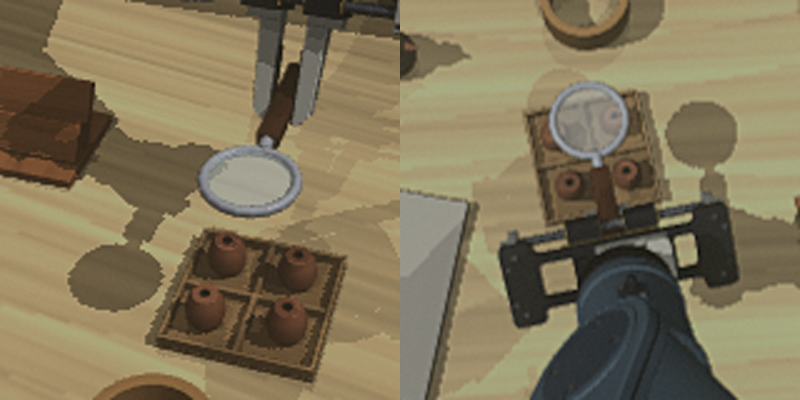

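```bash
python3 - <<'E'
from h import *
from scipy.optimize import least_squares
a=np.linspace(0,2*np.pi,90)
obs=np.array([199/2.5+180,301/2.5+180,145/2.5+150,216/2.5+150,149/2.5+190,229/2.5+190,82/2.5+130,160/2.5+130])-.3
def pred(x):
    M=Ro.from_euler("xyz",[x[3],x[4],0],degrees=True).as_matrix();o=[]
    for n in("scene","top"):
        P=np.array([proj(n,np.array(x[:3])+M@[38*np.cos(t),38*np.sin(t),0]) for t in a]);o+=[P[:,0].min(),P[:,0].max(),P[:,1].min(),P[:,1].max()]
    return np.array(o)
r=least_squares(lambda x:np.r_[pred(x)-obs],[608,20,138,0,0]);print(r.x.round(1),r.fun.round(1))
print((pred([608,20,138,0,0])-obs).round(1))
s=read_state();print(s["t"],s["position"],s["opening"],s["qvel"].round(2))
E
```

```text
Traceback (most recent call last):
  File "h.py", line 8, in proj
    m=m or camera_model(n); p=np.array(m["R"])@np.asarray(X,float)+m["t"]
           ~~~~~~~~~~~~^^^
ValueError: time passes only in moves, steps and waits
```

```bash
python3 - <<'E'
from h import *
from scipy.optimize import least_squares
a=np.linspace(0,2*np.pi,90);K={n:camera_model(n) for n in("scene","top")}
obs=np.array([199/2.5+180,301/2.5+180,145/2.5+150,216/2.5+150,149/2.5+190,229/2.5+190,82/2.5+130,160/2.5+130])-.3
def pred(x):
    M=Ro.from_euler("xyz",[x[3],x[4],0],degrees=True).as_matrix();o=[]
    for n in K:
        P=np.array([proj(n,np.array(x[:3])+M@[38*np.cos(t),38*np.sin(t),0],K[n]) for t in a]);o+=[P[:,0].min(),P[:,0].max(),P[:,1].min(),P[:,1].max()]
    return np.array(o)
r=least_squares(lambda x:pred(x)-obs,[608,20,138,0,0],diff_step=1e-3,x_scale=[1,1,1,1,1]);print(r.x.round(1),r.fun.round(1))
print((pred([608,20,138,0,0])-obs).round(1))
s=read_state();print(s["t"],s["position"],s["opening"],s["qvel"].round(2))
E
```

```text
[609.7  19.4 136.2  -9.9  -4.9] [ 0.5  1.   0.   0.2  1.   0.9 -0.8  0.1]
[ 0.9  2.3 -0.8 -1.4  0.2  0.9  0.   0.3]
29.5 [517.75603303   5.82877273 129.26843986] 0.19077424258124293 [ 0.17  0.05  0.26  0.31 -0.1  -0.14]
```

```bash
python3 - <<'E'
from h import *
from scipy.optimize import least_squares
K={n:camera_model(n) for n in("scene","top")};a=np.linspace(0,2*np.pi,120)
E={};off={}
for n,(u0,v0),(cu,cv) in[("scene",(180,150),(279.6,222)),("top",(190,130),(266,178))]:
    im=capture(n).astype(int); m=((im[...,0]-im[...,2])>8).astype(np.uint8)
    v,u=np.mgrid[:420,:560]; m[np.hypot(u-cu,v-cv)>24]=0
    c=max(cv2.findContours(m,cv2.RETR_EXTERNAL,cv2.CHAIN_APPROX_NONE)[0],key=len)
    h=cv2.convexHull(c); E[n]=cv2.fitEllipseDirect(h); print(n,len(c),m.sum(),E[n])
def ell(n,x):
    M=Ro.from_euler("xyz",[x[3],x[4],0],degrees=True).as_matrix()
    P=np.array([proj(n,np.array(x[:3])+M@[38*np.cos(t),38*np.sin(t),z],K[n]) for t in a for z in(-4,4)],np.float32)
    return cv2.fitEllipseDirect(cv2.convexHull(P))
for tx,ty in[(0,0),(5,0),(-5,0),(0,5),(0,-5)]:
    print(tx,ty,[np.round(np.r_[e[0],np.array(e[1])+1*0,e[2]],1) for e in(ell("scene",[608.2,19.7,138,tx,ty]),ell("top",[608.2,19.7,138,tx,ty]))])
E
```

```text
scene 12 39 ((299.0, 224.5), (0.8721905946731567, 7.296525478363037), 15.481878280639648)
top 42 68 ((257.6719055175781, 173.8435516357422), (13.287006378173828, 22.019432067871094), 32.87223434448242)
0 0 [array([281.1, 220.8,  31.4,  43.3,  90.6]), array([266. , 178.1,  32.5,  32.9,  85.8])]
5 0 [array([281.1, 220.8,  30.3,  43.4,  84.7]), array([265.9, 178.1,  32.4,  33. , 103.8])]
-5 0 [array([281. , 220.8,  32.3,  43.2,  96.9]), array([266. , 178.1,  32.4,  32.9,  65.8])]
0 5 [array([281.1, 220.8,  33.6,  43.1,  87.6]), array([266. , 178.2,  31.9,  33. ,  84.4])]
0 -5 [array([281. , 220.8,  29. ,  43.5,  93.2]), array([266. , 178.1,  32.8,  32.9, 114.3])]
```

```bash
python3 - <<'E'
from h import *
for n,(cu,cv) in[("scene",(279.6,222)),("top",(266,178))]:
    im=capture(n).astype(int); v,u=np.mgrid[:420,:560]
    for th in(-5,-10,-15,-20,-25):
        m=((im[...,0]-im[...,2])>th).astype(np.uint8); m[np.hypot(u-cu,v-cv)>26]=0
        m=cv2.morphologyEx(m,cv2.MORPH_CLOSE,np.ones((3,3),np.uint8))
        c=max(cv2.findContours(m,cv2.RETR_EXTERNAL,cv2.CHAIN_APPROX_NONE)[0],key=len)
        f=np.zeros_like(m);cv2.drawContours(f,[c],-1,1,-1);f=cv2.morphologyEx(f,cv2.MORPH_OPEN,np.ones((9,9),np.uint8))
        c=max(cv2.findContours(f,cv2.RETR_EXTERNAL,cv2.CHAIN_APPROX_NONE)[0],key=len,default=None)
        if c is None: continue
        e=cv2.fitEllipseDirect(c);M=cv2.moments(f,True);print(n,th,f.sum(),np.round(np.r_[e[0],np.array(e[1])+1,e[2]],1))
E
```

```text
scene -5 895 [279.9 222.   28.1  40.7  91.1]
scene -10 922 [279.9 222.   29.3  40.3  89. ]
scene -15 938 [279.7 222.   29.2  41.1  89.3]
scene -20 946 [279.8 222.   29.4  41.1  88.7]
scene -25 981 [280.1 221.4  31.   40.7  82.6]
top -5 769 [265.  177.9  31.2  31.6  59.5]
top -10 774 [265.1 177.9  31.4  31.6  81.9]
top -15 783 [265.  177.9  31.5  31.8  72.2]
top -20 791 [265.1 177.9  31.6  32.   68. ]
top -25 798 [265.  177.9  31.7  32.2  49.2]
```

The rim ellipse fits a level lens: axis ratio 0.713 against 0.725 predicted, tilted about 1°. The lens centre is within 3 mm of target, so I'm handing in.

```bash
python3 -m handwheel '0 0 0 0 0 0 1;0 0 0 0 0 0 1;0 0 0 0 0 0 1'; python3 -c "
from cell import *
print(finish_job())"
```

```text
t: 30.0
position: [517.4, 6.1, 128.7]
ee_rot: [179.9, 30.0, -171.2]
force: [0.1, -0.0, -1.2]
opening: 0.19
the job is handed in; nothing more can be done
None
```

I handed the job in at 30.0 s with all three loose beads in the tray's empty wells and the magnifier held still and level over the tray.

- **Beads:** each was lowered to about the well floor before I let go. The wrist picture afterwards showed all four standing, one to a well. I left the green look-alike alone.
- **Magnifier:** I gripped the handle, drew it about 90 mm along the slot and turned it level. The lens centre is at about (608, 20, 138) mm, against an estimated tray centre of (608, 21.5). That puts it about 100 mm above the bead tops.
- **Last checks:**
  - The rim's outline in the scene and top pictures fits a level lens to about 1°, with its centre within about 3 mm of target.
  - The grip held at 18 mm opening and the outside force was about 1 N.
  - A rougher first fit, from edges read by eye, gave tilts of 5–10°. It ignored the rim's thickness, so I set it aside.
- **Joint limit:** while turning the magnifier near its stand, the last joint came to the edge of its range (-178.6°). It moved away in the next move, and I saw no reading beyond the limit.
- **Bird, cup and tape:** I never steered the arm at them, but I didn't re-measure their positions at the end.

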